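# Pack a sample canister and cover the transport tray

### The arm

A 6-joint arm with a two-finger parallel gripper is mounted at the origin on the work surface. World frame = base frame: x ahead of the robot, y to its left, z up, the work surface at z = 0. Lengths are in m, angles in degrees, forces in N, time in s.
With the tool pointing down it reaches from about 0.25 to 0.725 m from the base axis. Payload 9.7 kg.
Tool frame: the origin (TCP) lies at the very end of the fingers, on their centre line; the grasp point (between the pads) lies 19 mm behind it; z points along the fingers, y is the line along which they close (so a half turn about z gives the same grasp; the last joint's range is limited). The gripper opens to 85 mm and grips with 20 to 120 N. Pads are 22 mm wide; open, the fingers measure 114 mm over their backs; the gripper's body (76 mm by 85 mm) begins 54 mm behind the grasp point. The pads swing forward as they close: fully open they stand 13 mm farther back than shut.
Start: joints at [65.145, 4.979, 10.078, 95.1, 0, 90], TCP at [0.231, 0.499, 0.231] pointing down, gripper open.
Joint ranges: [-179.16, 179.16], [-48.56, 103.87], [-65.8, 70.77], [-126.05, 130.52], [-82.76, 87.17], [-180, 180]. Speed limits (degrees/s): [127.2, 127.2, 147.25, 180, 180, 180].

### API

Orientations are given as [roll, pitch, yaw] about the fixed x, y, z axes, in that order (R = Rz(yaw) Ry(pitch) Rx(roll)).
In Python, from workcell import telemetry, optics, workorder gives the robot as it stands.
- The arm moves only by the shell command python3 -m handwheel 'ROWS' [FORCE]. ROWS is JSON, a list of rows, each an object of numbers: "tx", "ty", "tz": the shift along the tool's x, y, z in m; "ax", "ay", "az": the turn, a rotation vector about the tool's x, y, z in degrees; "jaw": the gripper command: -1 is shut, 1 is fully open, values between are in proportion. A call has exactly 10 rows; each row shifts and turns the commanded pose from where the row before left it, along the tool's axes as they then stand; what a row does not reach is not made up. A row lasts 1/8 s, in which the tool goes at most 62.5 mm and 10.7 degrees, less where a joint would pass 70% of its speed; a pose out of reach is approached as far as the arm can. A call is refused whole if a number of a shift passes 0.0625 or a number of a turn 10.7, either way. A call with a gripper value outside its range is refused whole. The fingers move at their own pace and stop on an object; FORCE is the grip in N (left out, the last holds). Time passes only in rows, so rows that do not move let the fingers close, or fill a call up. It gives the time, the measured TCP pose, the force, the opening and the grip force at its end, in the units of the state.
- telemetry.get_obs(): the state, without advancing time (a new reading comes with each control period).
- optics.camera(name): name is "side" or "top"; returns a dict with "color" (480x640x3 uint8, red, green, blue), "K" (3x3 intrinsics, pixels), "extrinsics" (4x4, takes a point from camera to world coordinates). Camera axes: x right, y down, z forward; pixel columns grow to the right and rows downward; lengths in m; the calibration is good to about 2 mm. A picture is of the moment at which its call begins. There is no depth.
- workorder.job_done(): hands the job in; it is judged then, once.
The state is a dict: "time": time; "q": joint angles; "qd": joint speeds; "joint_efforts": joint torques, N m; "ee_pos": TCP position; "tcp_rot": TCP orientation; "wrist_force": force on the tool from outside, world axes, zero at the start; "torque": the same for the moment, N m; "opening": finger opening in m; "grasp_force": force on a finger pad.
Only numpy, scipy, OpenCV 4.12 (cv2) and the standard library are available. Lean on these libraries where they do the work, as an engineer would, in place of code of your own. Each camera call takes 0.05 s, during which the arm holds its last target. There are 200 camera calls.

### The job

Pick the capped steel canister out of the open cradle without letting it roll off, and lay it in the free groove of the socketed transport tray, centred, with its cap the same way round as the canister already packed there. Then lift the cover tray by its handle and set it gently on top, level, with all four corner pins fully down in the sockets. Leave the plain sleeve, the packed canister and everything else on the bench where they are.

Things in the scene. Friction and masses are not known exactly. Their poses are not given: they have to be found in the camera images.
- canister: The canister to pack: lying steel cylinder 120 mm long, 32 mm in diameter, with a dark steel cap (37 mm diameter, the last 20 mm) at its +x end. Origin on its axis at mid-length; x runs along the axis to the cap; y and z turn as it rolls. About 0.16 kg. Starts in either place of the cradle, axis 36 mm above the bench.
- canister_cap (a point): Centre of the cap's end face of that canister, on its axis 60 mm from the origin.
- cradle: Dark steel rest fixed to the bench left or right of the lower tray: plate 120 x 150 mm, 6 mm thick, with two places for round stock along its x, at y = +-45 mm. Each is a pair of V ribs 8 mm thick at x = -44 and +26 mm; between them the stock is free underneath. The Vs rise only 6 mm, so a sideways push rolls it out. Origin: centre of its underside, z up.
- lower_tray: Grey tray fixed to the bench, 200 mm (x) by 160 mm (y), no handle. Plate top at z = 16 mm; four 28 mm square corner posts, 66 mm high, at x = +-86, y = +-66 mm, each with a socket in its top: 16 mm square, 2 mm chamfer, 18 mm deep. Two V grooves along x at y = +36 mm (taken) and y = -36 mm (free). Origin: centre of its footprint on the bench, z up.
- free_groove (a point): Where the canister's origin belongs: middle of the free groove, on the axis of a canister lying there (lower_tray x = 0, y = -36, z = 40 mm; cap toward the tray's +x). The groove is two V ribs, 8 mm thick, at tray x = -44 and +26 mm; the cap lies beyond the rib, not on it. Between the ribs it is open down to the plate.
- taken_groove (a point): The like point of the other groove, where the packed canister lies within 3 mm (lower_tray x = 0, y = +36, z = 40 mm).
- cover_tray: Loose grey tray, 200 mm (x) by 160 mm (y), about 0.4 kg, on the bench on the other side of the lower tray from the cradle. Rim to z = 18 mm. Stands on four corner pins at x = +-86, y = +-66 mm, 10 mm in diameter tapering to 6, 12 mm long. Origin: centre of the plate's underside, z up. Seated: origin 66 mm above the lower tray's, x along its x.
- cover_handle (a point): Middle of the cover tray's bridge handle, 63 mm above its origin: a bar along the cover's x, 108 mm long, 14 mm wide and 14 mm high, on a foot at each end, open beneath for 84 mm.
- packed_canister: A second canister, just like the first, already packed in the groove of the lower tray at y = +36 mm, cap toward the tray's +x. Origin and axes as for the first. To be left there.
- packed_canister_cap (a point): Centre of the cap's end face of the packed canister.
- sleeve: Plain steel sleeve without a cap, 32 mm in diameter, 110 mm long, in the cradle's other place. Origin on its axis at mid-length, x along it. To be left there.
- vial_a: Small jar, 26 mm in diameter, 52 mm high, standing on the bench; origin at its foot. Bystander.
- vial_b: Another such jar. Bystander.
- dishes_a: Stack of two Petri dishes, 90 mm in diameter, 30 mm high; origin at its foot. Bystander.
- dishes_b: Stack of three Petri dishes, 90 mm in diameter, 45 mm high; origin at its foot. Bystander.
- pen: White marker pen lying on the bench, 120 mm long; origin under its middle. Bystander.
- pipette: Pipette lying on the bench, about 250 mm long, 26 mm wide, 24 mm high, along its x. Bystander.
There are look-alikes about, which are no part of the job. What is shaped like the packed_canister but orange is not meant.

How it is judged:
By the outcome, as a careful person would: the job done as asked, in the order asked, and still so for the second after the job is handed in, with the robot touching nothing.
It also fails if it takes over 64 s, if anything falls off the work surface, if the arm or the gripper's body presses on something with over 40 N, if the wrist force passes 120 N, or if a joint passes its speed limit or range.

## Working session

There is one attempt and no reset: what is moved stays moved. The work goes in short steps, Python scripts to look and compute and a shell command to move; the robot and the scene stay as the last step left them, time stands still between calls to the robot, and variables do not carry over. Pictures are saved under pics/ and viewed, at most 10 in all, crops included, and the job is handed in when it is done.

```bash
ls; mkdir -p pics
cat > h.py <<'E'
import numpy as np,cv2
from workcell import telemetry,optics,workorder
def snap(n,f=None):
    c=optics.camera(n)
    if f: cv2.imwrite('pics/'+f,c['color'][:,:,::-1])
    return c
def ray(c,u,v,z):
    K=np.array(c['K']);T=np.array(c['extrinsics'])
    d=T[:3,:3]@np.linalg.solve(K,[u,v,1.]);o=T[:3,3]
    return o+d*(z-o[2])/d[2]
def proj(c,p):
    K=np.array(c['K']);T=np.array(c['extrinsics'])
    q=K@(T[:3,:3].T@(np.asarray(p,float)-T[:3,3]));return q[:2]/q[2]
E
python3 - <<'E'
from h import *
for n in('top','side'):
    c=snap(n,n+'0.png');print(n,np.round(c['K'],1).tolist(),np.round(c['extrinsics'],3).tolist())
    np.save(n+'0.npy',c,allow_pickle=True)
o=telemetry.get_obs();print(o['time'],o['ee_pos'],o['tcp_rot'],o['opening'])
E
```

```text
pics
top [[542.8, 0.0, 321.3], [0.0, 542.8, 238.0], [0.0, 0.0, 1.0]] [[0.018, -0.988, 0.155, 0.359], [-1.0, -0.019, -0.008, 0.045], [0.011, -0.155, -0.988, 1.238], [0.0, 0.0, 0.0, 1.0]]
side [[602.1, 0.0, 322.9], [0.0, 602.1, 228.1], [0.0, 0.0, 1.0]] [[0.768, -0.442, 0.463, 0.056], [-0.64, -0.531, 0.555, -0.587], [0.001, -0.723, -0.691, 0.804], [0.0, 0.0, 0.0, 1.0]]
0.1 [0.2310781  0.49888939 0.23068574] [-1.79935463e+02  1.60164570e-03  1.55146825e+02] 0.08528583036676449
```

View pics/top0.png

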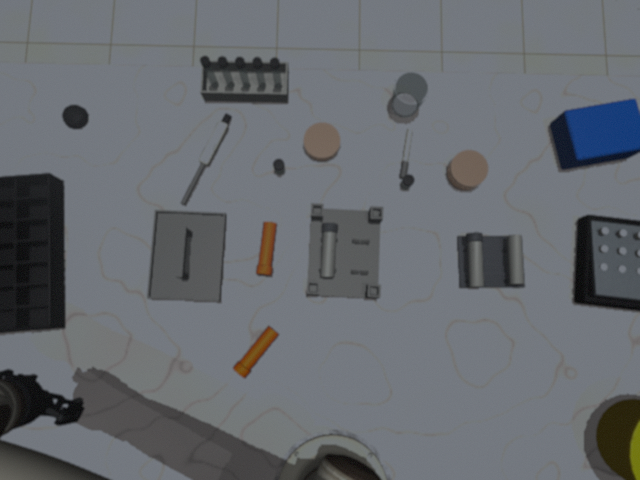

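View pics/side0.png

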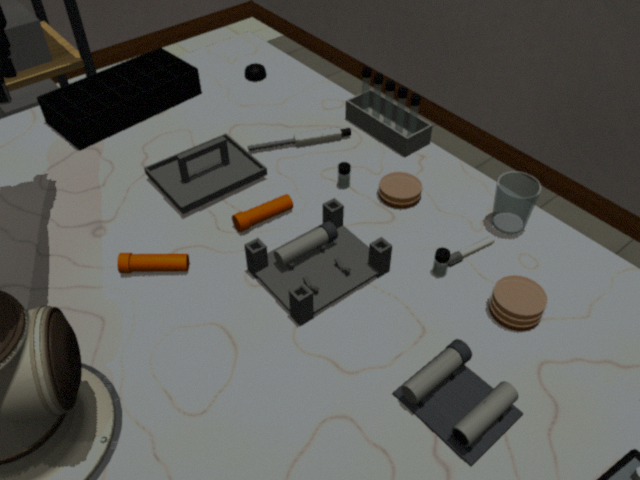

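The top view shows these candidates:
- Capped steel canister in the cradle at (475,260), cap at the top (475,237).
- Plain sleeve in the cradle at (515,260).
- Packed canister at (329,250), cap at the top.
- Orange look-alikes at (267,249) and (257,352).

The cover is at (188,256) and the lower tray at (344,253). I choose (475,260), and will check it in a close crop.

Run:
```python
import cv2,numpy as np
a=cv2.imread('pics/top0.png');a=cv2.convertScaleAbs(a,alpha=1.6)
A=cv2.resize(a[195:310,295:395],None,fx=4,fy=4,interpolation=2)
B=cv2.resize(a[195:310,440:540],None,fx=4,fy=4,interpolation=2)
cv2.imwrite('pics/c0.png',np.hstack([A,B]))
C=cv2.resize(a[195:310,135:245],None,fx=4,fy=4,interpolation=2)
s=cv2.convertScaleAbs(cv2.imread('pics/side0.png'),alpha=1.6)
D=cv2.resize(s[330:465,385:530],None,fx=2.4,fy=3.4,interpolation=2)
cv2.imwrite('pics/c1.png',np.hstack([C,cv2.resize(D,(345,C.shape[0]))]))
```

```text
(no output)
```

View pics/c0.png

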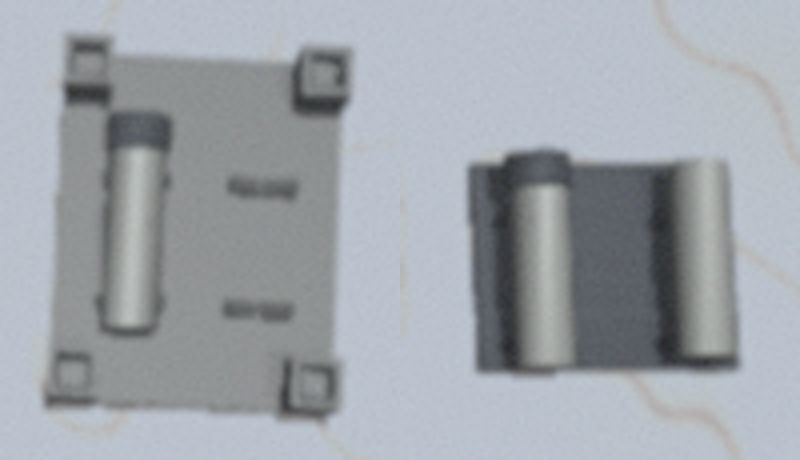

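View pics/c1.png

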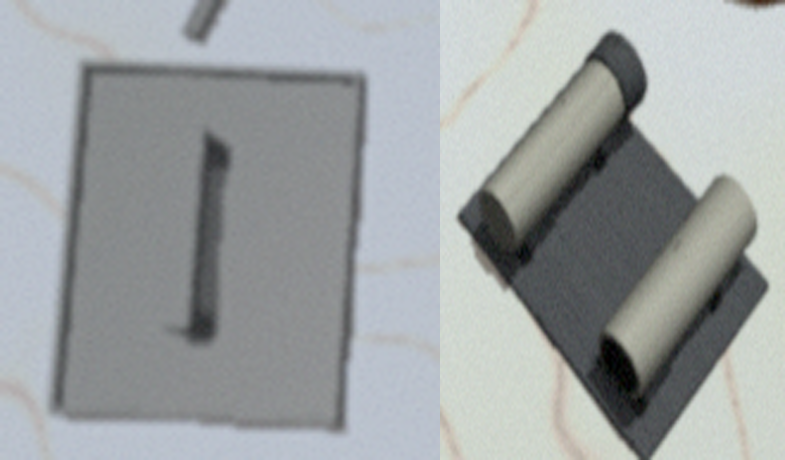

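The crop confirms it: the capped canister is in the cradle's left place with its cap up (orig ~(474.5,234) to (476,287)), and the sleeve is on the right. Now I measure with rays.

```bash
cat >> h.py <<'E'
def rect(m):
    cs,_=cv2.findContours(m.astype(np.uint8),cv2.RETR_EXTERNAL,cv2.CHAIN_APPROX_NONE)
    k=max(cs,key=cv2.contourArea);return k.reshape(-1,2)
E
python3 - <<'E'
from h import *
t=np.load('top0.npy',allow_pickle=True).item();s=np.load('side0.npy',allow_pickle=True).item()
o=lambda u,v,x0:(x0+(u-1.5)/4,195+(v-1.5)/4)
S={k:ray(t,*o(*p,295),.066)for k,p in dict(TL=(88,62),TR=(323,74),BL=(72,374),BR=(314,385)).items()}
for k in S:print(k,S[k].round(4))
c=sum(S.values())/4;ax=(S['TL']+S['TR']-S['BL']-S['BR']);ay=S['TL']+S['BL']-S['TR']-S['BR']
print('tray',c.round(4),np.degrees(np.arctan2(ax[1],ax[0])),np.degrees(np.arctan2(-ay[0],ay[1])),np.linalg.norm(ax)/2,np.linalg.norm(ay)/2)
def cyl(x0,top,bot,zc,rt):
    a=ray(t,*o(*top,x0),zc+rt);b=ray(t,*o(*bot,x0),zc-.016);print(a.round(4),b.round(4));return
# bright mask of the canister bodies: row-wise midlines
g=t['color'].astype(int).min(2)
for nm,x0,x1,r0,r1,z in(('can',464,488,244,284,.036),('sleeve',505,527,240,280,.036),('packed',318,340,234,272,.04)):
    P=[]
    for v in range(r0,r1,3):
        r=g[v,x0:x1].astype(float);th=(np.percentile(r,90)+np.median(g[250:280,492:500]if nm!='packed' else g[280:290,345:355]))/2
        i=np.where(r>th)[0];
        if len(i)>3 and len(i)<20:P.append(ray(t,x0+i.mean(),v,z+.006)[:2])
    P=np.array(P);f=np.polyfit(P[:,0],P[:,1],1);print(nm,len(P),'y at',P[:,0].mean().round(4),P[:,1].mean().round(4),'yaw',np.degrees(np.arctan(f[0])))
cyl(440-100,(538,152),(546,370),.036,.018)
cyl(295,(140,112),(130,333),.04,.018)
# cover: rim corners z .012+.018 ; handle bar
C={k:ray(t,*o(*p,135),.03)for k,p in dict(TL=(84,64),TR=(364,74),BL=(53,414),BR=(345,432)).items()}
c=sum(C.values())/4;ax=(C['TL']+C['TR']-C['BL']-C['BR']);ay=C['TL']+C['BL']-C['TR']-C['BR']
print('cover',c.round(4),np.degrees(np.arctan2(ax[1],ax[0])),np.degrees(np.arctan2(-ay[0],ay[1])),np.linalg.norm(ax)/2,np.linalg.norm(ay)/2)
print('handle',ray(t,*o(213,132,135),.082).round(4),ray(t,*o(200,340,135),.082).round(4))
E
```

```text
TL [0.605  0.0467 0.066 ]
TR [ 0.6008 -0.0829  0.066 ]
BL [0.4334 0.052  0.066 ]
BR [ 0.4299 -0.0784  0.066 ]
tray [ 0.5173 -0.0156  0.066 ] -1.6388687208497694 -1.6874938841456593 0.17131923219199716 0.13005671697338797
can 14 y at 0.4963 -0.3105 yaw -0.18818070736177409
sleeve 14 y at 0.507 -0.4066 yaw -2.225159939435083
packed 13 y at 0.5152 0.0194 yaw -2.4205768766158884
[ 0.5636 -0.3035  0.054 ] [ 0.4453 -0.3148  0.02  ]
[0.579  0.0174 0.058 ] [0.4595 0.0203 0.024 ]
cover [0.5031 0.3332 0.03  ] -0.8135252542906163 -1.7116379884701884 0.19929874451854435 0.15983797972456695
handle [0.5575 0.3235 0.082 ] [0.4454 0.3241 0.082 ]
```

Run:
```python
from h import *
t=np.load('top0.npy',allow_pickle=True).item();s=np.load('side0.npy',allow_pickle=True).item()
def crop(c,x0,y0,w,h,f):
    a=cv2.convertScaleAbs(c['color'][y0:y0+h,x0:x0+w,::-1].copy(),alpha=2.2,beta=-60)
    A=cv2.resize(a,None,fx=f,fy=f,interpolation=cv2.INTER_CUBIC)
    for (y,col) in((.333,(0,0,255)),):
        for dx in(-.054,.054):
            for dy in(-.007,.007):
                for z in(.068,.082):
                    u,v=proj(c,(.503+dx,y+dy-np.radians(1.6)*dx,z));cv2.circle(A,(int((u-x0+.5)*f),int((v-y0+.5)*f)),2,col if z>.07 else (255,0,0),-1)
    return A
a=crop(t,145,205,90,100,4.5);b=crop(s,140,130,130,90,3)
b=cv2.copyMakeBorder(b,0,450-270,0,0,0);cv2.imwrite('pics/c2.png',np.hstack([a,b]))
G=cv2.GaussianBlur(t['color'],(0,0),.7).astype(float).sum(2)
print(G[262,464:528].astype(int).tolist())
g=np.abs(np.gradient(G,axis=1)); 
def pk(v,lo,hi,sg):
    d=sg*np.gradient(G[v])[lo:hi];i=d.argmax();i=min(max(i,1),len(d)-2);p=(d[i-1]-d[i+1])/2/(d[i-1]-2*d[i]+d[i+1]+1e-9);return lo+i+p
for nm,l,r in(('can',(464,474),(478,487)),('slv',(504,513),(517,527))):
    for v in range(242,288,6):
        a=pk(v,*l,1);b=pk(v,*r,-1);print(nm,v,round(a,1),round(b,1),ray(t,(a+b)/2,v,.037).round(4)[:2])
```

```text
[131, 117, 112, 116, 133, 165, 199, 230, 255, 275, 299, 323, 336, 331, 316, 299, 282, 258, 226, 196, 185, 183, 185, 188, 185, 185, 184, 182, 182, 182, 183, 184, 182, 182, 183, 182, 181, 169, 149, 125, 110, 103, 105, 113, 128, 156, 189, 217, 243, 267, 289, 308, 323, 329, 323, 309, 293, 273, 266, 294, 338, 361, 365, 364]
can 242 469.5 480.4 [ 0.5452 -0.3098]
can 248 469.4 480.8 [ 0.5316 -0.3097]
can 254 469.3 481.1 [ 0.518  -0.3096]
can 260 469.3 481.8 [ 0.5046 -0.3101]
can 266 469.5 481.7 [ 0.4911 -0.3099]
can 272 469.8 481.9 [ 0.4777 -0.3101]
can 278 469.9 482.2 [ 0.4644 -0.3102]
can 284 470.2 482.8 [ 0.451  -0.3108]
slv 242 508.9 518.8 [ 0.5469 -0.3974]
slv 248 509.3 519.0 [ 0.5333 -0.3976]
slv 254 509.3 519.3 [ 0.5197 -0.3974]
slv 260 509.4 519.8 [ 0.5062 -0.3975]
slv 266 509.8 520.0 [ 0.4928 -0.3978]
slv 272 510.1 520.4 [ 0.4794 -0.398 ]
slv 278 510.2 521.1 [ 0.466  -0.3983]
slv 284 510.8 520.1 [ 0.4527 -0.3975]
```

View pics/c2.png

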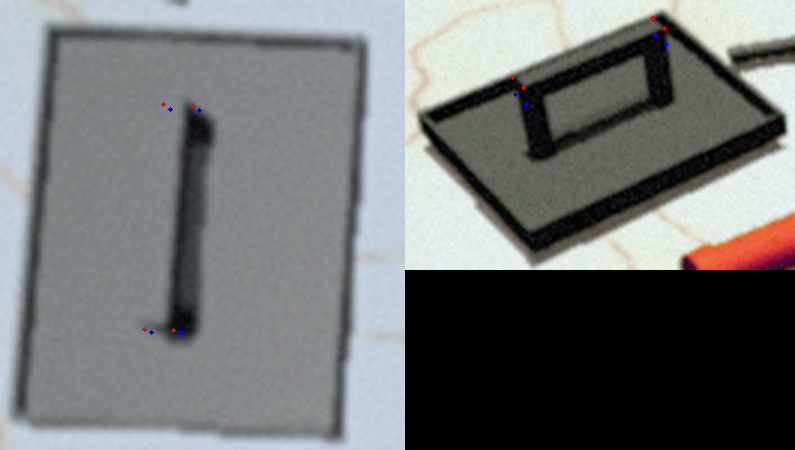

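The cover's bar top is the grey strip left of the dark side face, so the cover is at (0.503,0.333), yaw ≈ -1.6°. The canister is at ≈(0.505,-0.307) and the tray at (0.517,-0.016), yaw -1.65°. First I turn the wrist in place, then traverse.

```bash
python3 -m handwheel '[{"az":10.5,"jaw":1},{"az":10.5,"jaw":1},{"az":10.5,"jaw":1},{"az":10.5,"jaw":1},{"az":10.5,"jaw":1},{"az":10.5,"jaw":1},{"az":10.5,"jaw":1},{"az":10.5,"jaw":1},{"az":10.5,"jaw":1},{"az":10.5,"jaw":1}]' 60
python3 -m handwheel '[{"az":10,"jaw":1},{"az":10,"jaw":1},{"az":10,"jaw":1},{"az":10,"jaw":1},{"az":9.6,"jaw":1},{"tx":0.01,"ty":0.03,"jaw":1},{"tx":0.017,"ty":0.05,"jaw":1},{"tx":0.017,"ty":0.05,"jaw":1},{"tx":0.017,"ty":0.05,"jaw":1},{"tx":0.017,"ty":0.05,"jaw":1}]'
```

```text
$[0]: bad value
$[0]: bad value
```

```bash
python3 -m handwheel '[{"tx":0,"ty":0,"tz":0,"ax":0,"ay":0,"az":10.5,"jaw":1},{"tx":0,"ty":0,"tz":0,"ax":0,"ay":0,"az":10.5,"jaw":1},{"tx":0,"ty":0,"tz":0,"ax":0,"ay":0,"az":10.5,"jaw":1},{"tx":0,"ty":0,"tz":0,"ax":0,"ay":0,"az":10.5,"jaw":1},{"tx":0,"ty":0,"tz":0,"ax":0,"ay":0,"az":10.5,"jaw":1},{"tx":0,"ty":0,"tz":0,"ax":0,"ay":0,"az":10.5,"jaw":1},{"tx":0,"ty":0,"tz":0,"ax":0,"ay":0,"az":10.5,"jaw":1},{"tx":0,"ty":0,"tz":0,"ax":0,"ay":0,"az":10.5,"jaw":1},{"tx":0,"ty":0,"tz":0,"ax":0,"ay":0,"az":10.5,"jaw":1},{"tx":0,"ty":0,"tz":0,"ax":0,"ay":0,"az":10.5,"jaw":1}]' 60; python3 -m handwheel --help | head -30
```

```text
time: 1.35
ee_pos: [0.2899, 0.4626, 0.2307]
tcp_rot: [-176.9, 0.3, 56.4]
wrist_force: [-0.1, 0.8, -0.3]
opening: 0.0857
grasp_force: 0.0invalid input: not JSON, or not a number
```

```bash
python3 - <<'E'
from h import *
o=telemetry.get_obs();print(o['q'],o['qd'],o['ee_pos'],o['tcp_rot'])
E
python3 -m handwheel '[{"tx":0,"ty":0,"tz":0,"ax":0,"ay":0,"az":0,"jaw":1},{"tx":0,"ty":0,"tz":0,"ax":0,"ay":0,"az":0,"jaw":1},{"tx":0,"ty":0,"tz":0,"ax":0,"ay":0,"az":5,"jaw":1},{"tx":0,"ty":0,"tz":0,"ax":0,"ay":0,"az":5,"jaw":1},{"tx":0,"ty":0,"tz":0,"ax":0,"ay":0,"az":5,"jaw":1},{"tx":0,"ty":0,"tz":0,"ax":0,"ay":0,"az":5,"jaw":1},{"tx":0,"ty":0,"tz":0,"ax":0,"ay":0,"az":5,"jaw":1},{"tx":0,"ty":0,"tz":0,"ax":0,"ay":0,"az":5,"jaw":1},{"tx":0,"ty":0,"tz":0,"ax":0,"ay":0,"az":0,"jaw":1},{"tx":0,"ty":0,"tz":0,"ax":0,"ay":0,"az":0,"jaw":1}]'
python3 - <<'E'
from h import *
o=telemetry.get_obs();print(o['q'],o['qd'],o['ee_pos'],o['tcp_rot'])
E
```

```text
[ 56.31995602   4.67769009   9.64704624  95.27405142   3.06883271
 179.89200436] [-51.77619199  -2.1411821   -2.82807775   1.66797738  16.58690734
   1.30787477] [0.2899246  0.46256513 0.23071979] [-176.93059924    0.29891312   56.42779825]
time: 2.6
ee_pos: [0.3889, 0.3667, 0.2315]
tcp_rot: [-171.5, 3.1, 38.8]
wrist_force: [0.2, 0.4, -0.5]
opening: 0.0853
grasp_force: 0.0
[ 38.77991026   5.77020583  10.52738082  97.90565985   8.52799546
 179.94465043] [ 0.37921353 -0.14555723 -0.01322856 -0.00468726  0.01383881 -0.07169229] [0.38891612 0.36668673 0.23146703] [-171.46899755    3.14027549   38.83473017]
```

```bash
python3 -m handwheel '[{"tx":0,"ty":0,"tz":0,"ax":0,"ay":0,"az":-10.5,"jaw":1},{"tx":0,"ty":0,"tz":0,"ax":0,"ay":0,"az":-10.5,"jaw":1},{"tx":0,"ty":0,"tz":0,"ax":0,"ay":0,"az":-10.5,"jaw":1},{"tx":0,"ty":0,"tz":0,"ax":0,"ay":0,"az":-10.5,"jaw":1},{"tx":0,"ty":0,"tz":0,"ax":0,"ay":0,"az":-10.5,"jaw":1},{"tx":0,"ty":0,"tz":0,"ax":0,"ay":0,"az":-10.5,"jaw":1},{"tx":0,"ty":0,"tz":0,"ax":0,"ay":0,"az":-10.5,"jaw":1},{"tx":0,"ty":0,"tz":0,"ax":0,"ay":0,"az":-10.5,"jaw":1},{"tx":0,"ty":0,"tz":0,"ax":0,"ay":0,"az":-10.5,"jaw":1},{"tx":0,"ty":0,"tz":0,"ax":0,"ay":0,"az":0,"jaw":1}]'
```

```text
time: 3.85
ee_pos: [0.3888, 0.3667, 0.2316]
tcp_rot: [-177.5, -8.7, 132.9]
wrist_force: [0.4, -0.1, 0.9]
opening: 0.0856
grasp_force: 0.0
```

```bash
cat >> h.py <<'E'
from scipy.spatial.transform import Rotation as R
def plan(pos,yaw):
    o=telemetry.get_obs();A=R.from_euler('xyz',o['tcp_rot'],degrees=True);B=R.from_euler('xyz',[180,0,yaw],degrees=True)
    print('t',o['time'],'pos',o['ee_pos'].round(4),'rot',o['tcp_rot'].round(2),'turn',(A.inv()*B).as_rotvec(degrees=True).round(2),'then shift mm',(1000*B.inv().apply(np.array(pos)-o['ee_pos'])).round(1))
E
python3 -c "
from h import *
plan((.505,-.307,.18),180.3)"
```

```text
t 3.85 pos [0.3888 0.3667 0.2316] rot [-177.5    -8.74  132.85] turn [  1.27  -9.26 -47.16] then shift mm [-112.7 -674.3   51.6]
```

```bash
python3 -m handwheel '[{"tx":0,"ty":0,"tz":0,"ax":0.25,"ay":-1.85,"az":-9.43,"jaw":1},{"tx":0,"ty":0,"tz":0,"ax":0.25,"ay":-1.85,"az":-9.43,"jaw":1},{"tx":0,"ty":0,"tz":0,"ax":0.25,"ay":-1.85,"az":-9.43,"jaw":1},{"tx":0,"ty":0,"tz":0,"ax":0.25,"ay":-1.85,"az":-9.43,"jaw":1},{"tx":0,"ty":0,"tz":0,"ax":0.25,"ay":-1.85,"az":-9.43,"jaw":1},{"tx":-0.007,"ty":-0.042,"tz":0.003,"ax":0,"ay":0,"az":0,"jaw":1},{"tx":-0.007,"ty":-0.042,"tz":0.003,"ax":0,"ay":0,"az":0,"jaw":1},{"tx":-0.007,"ty":-0.042,"tz":0.003,"ax":0,"ay":0,"az":0,"jaw":1},{"tx":-0.007,"ty":-0.042,"tz":0.003,"ax":0,"ay":0,"az":0,"jaw":1},{"tx":-0.007,"ty":-0.042,"tz":0.003,"ax":0,"ay":0,"az":0,"jaw":1}]'
python3 -m handwheel '[{"tx":-0.007,"ty":-0.042,"tz":0.003,"ax":0,"ay":0,"az":0,"jaw":1},{"tx":-0.007,"ty":-0.042,"tz":0.003,"ax":0,"ay":0,"az":0,"jaw":1},{"tx":-0.007,"ty":-0.042,"tz":0.003,"ax":0,"ay":0,"az":0,"jaw":1},{"tx":-0.007,"ty":-0.042,"tz":0.003,"ax":0,"ay":0,"az":0,"jaw":1},{"tx":-0.007,"ty":-0.042,"tz":0.003,"ax":0,"ay":0,"az":0,"jaw":1},{"tx":-0.007,"ty":-0.042,"tz":0.003,"ax":0,"ay":0,"az":0,"jaw":1},{"tx":-0.007,"ty":-0.042,"tz":0.003,"ax":0,"ay":0,"az":0,"jaw":1},{"tx":-0.007,"ty":-0.042,"tz":0.003,"ax":0,"ay":0,"az":0,"jaw":1},{"tx":-0.007,"ty":-0.042,"tz":0.003,"ax":0,"ay":0,"az":0,"jaw":1},{"tx":0,"ty":-0.02,"tz":0.003,"ax":0,"ay":0,"az":0,"jaw":1}]'
python3 -c "
from h import *
plan((.505,-.307,.10),180.3);print(telemetry.get_obs()['q'])"
```

```text
time: 5.1
ee_pos: [0.4253, 0.1553, 0.2165]
tcp_rot: [180.0, 0.0, -180.0]
wrist_force: [0.5, -0.1, 1.0]
opening: 0.0852
grasp_force: 0.0
time: 6.35
ee_pos: [0.4904, -0.2429, 0.1858]
tcp_rot: [180.0, -0.0, 180.0]
wrist_force: [-0.4, 0.7, -0.2]
opening: 0.0856
grasp_force: 0.0
t 6.35 pos [ 0.4904 -0.2429  0.1858] rot [ 1.7997e+02 -3.0000e-02  1.7998e+02] turn [ 0.03 -0.03 -0.32] then shift mm [-14.3 -64.2  85.8]
[-2.63543488e+01  3.91548524e+00  3.89892207e+00  9.00198528e+01
  1.43917449e-02 -2.63363839e+01]
```

```bash
python3 -m handwheel '[{"tx":-0.003,"ty":-0.013,"tz":0.013,"ax":0,"ay":0,"az":0,"jaw":1},{"tx":-0.003,"ty":-0.013,"tz":0.013,"ax":0,"ay":0,"az":0,"jaw":1},{"tx":-0.003,"ty":-0.013,"tz":0.013,"ax":0,"ay":0,"az":0,"jaw":1},{"tx":-0.003,"ty":-0.013,"tz":0.013,"ax":0,"ay":0,"az":0,"jaw":1},{"tx":-0.002,"ty":-0.012,"tz":0.013,"ax":0,"ay":0,"az":-0.3,"jaw":1},{"tx":0,"ty":0,"tz":0.013,"ax":0,"ay":0,"az":0,"jaw":1},{"tx":0,"ty":0,"tz":0,"ax":0,"ay":0,"az":0,"jaw":1},{"tx":0,"ty":0,"tz":0,"ax":0,"ay":0,"az":0,"jaw":1},{"tx":0,"ty":0,"tz":0,"ax":0,"ay":0,"az":0,"jaw":1},{"tx":0,"ty":0,"tz":0,"ax":0,"ay":0,"az":0,"jaw":1}]'
python3 - <<'E'
from h import *
plan((.505,-.307,.016),180.3)
s=snap('side');t=snap('top')
p=telemetry.get_obs()['ee_pos'];print(proj(s,p),proj(t,p),proj(s,(.505,-.307,.036)),proj(s,(.565,-.307,.036)),proj(s,(.445,-.307,.036)))
a=cv2.convertScaleAbs(s['color'][280:460,350:550,::-1],alpha=1.8);b=cv2.convertScaleAbs(t['color'][180:330,400:600,::-1],alpha=1.8)
cv2.imwrite('pics/g0.png',np.hstack([cv2.resize(a,(490,441)),cv2.resize(b,(310,441)) if 0 else cv2.resize(b[:,30:160],(310,358)) if 0 else cv2.resize(b[:, 20:160],(310,441))]))
E
```

```text
time: 7.6
ee_pos: [0.5046, -0.3056, 0.1088]
tcp_rot: [-180.0, 0.0, -179.5]
wrist_force: [0.5, -0.2, -0.4]
opening: 0.0853
grasp_force: 0.0
t 7.6 pos [ 0.5046 -0.3056  0.1088] rot [-1.7999e+02  4.0000e-02 -1.7945e+02] turn [-0.01  0.04  0.25] then shift mm [-0.4 -1.4 92.8]
[439.66397425 338.85224149] [483.3386833  256.08734147] [434.02294015 368.38678465] [460.77944268 346.83597295] [405.54872382 391.32111524]
```

View pics/g0.png

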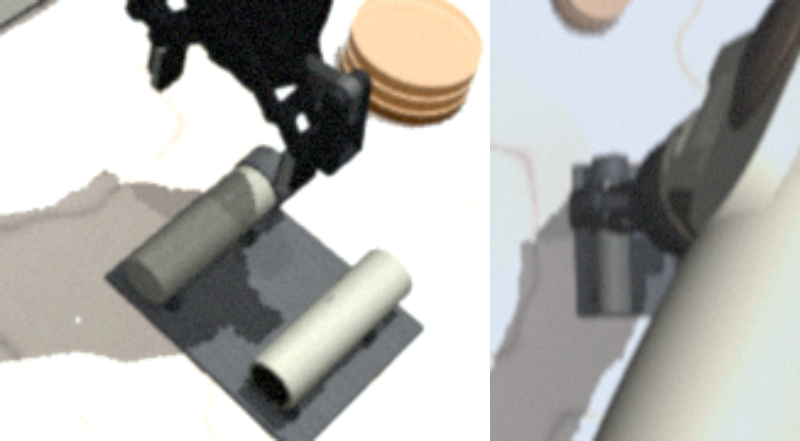

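Run:
```python
from h import *
t=np.load('top0.npy',allow_pickle=True).item();s=np.load('side0.npy',allow_pickle=True).item()
f=lambda u,v:(385+(u-440)/2.38-.4,330+v/3.407-.4)
print('can end',ray(s,*f(501,220),.036),'slv end',ray(s,*f(624,364),.036))
# body edge midlines along side view (c1 crop points): left/right edge pairs across the axis
print('cap mid',ray(s,*f(611,82),.036),'body',ray(s,*f(555,155),.036),'slv body',ray(s,*f(680,280),.036))
print('tray sockets side: ',[ray(s,*p,.066).round(4)for p in((334,204),(380,242),(256,243),(301,289))])
# end-face edge in top view: near end lower boundary
G=cv2.GaussianBlur(t['color'],(0,0),.7).astype(int).sum(2)
print('rows can',[(v,G[v,473:479].mean().astype(int))for v in range(228,245)],[(v,G[v,474:480].mean().astype(int))for v in range(280,294)])
```

```text
can end [ 0.44685432 -0.31453984  0.036     ] slv end [ 0.45430997 -0.40450015  0.036     ]
cap mid [ 0.55041621 -0.31102753  0.036     ] body [ 0.49522393 -0.31380014  0.036     ] slv body [ 0.50781194 -0.40132788  0.036     ]
tray sockets side:  [array([0.6082, 0.0425, 0.066 ]), array([ 0.6048, -0.0841,  0.066 ]), array([0.4383, 0.0513, 0.066 ]), array([ 0.4335, -0.0802,  0.066 ])]
rows can [(228, np.int64(365)), (229, np.int64(364)), (230, np.int64(354)), (231, np.int64(323)), (232, np.int64(265)), (233, np.int64(208)), (234, np.int64(179)), (235, np.int64(175)), (236, np.int64(178)), (237, np.int64(180)), (238, np.int64(177)), (239, np.int64(176)), (240, np.int64(198)), (241, np.int64(252)), (242, np.int64(300)), (243, np.int64(319)), (244, np.int64(321))] [(280, np.int64(309)), (281, np.int64(308)), (282, np.int64(308)), (283, np.int64(307)), (284, np.int64(300)), (285, np.int64(276)), (286, np.int64(236)), (287, np.int64(220)), (288, np.int64(255)), (289, np.int64(313)), (290, np.int64(351)), (291, np.int64(364)), (292, np.int64(366)), (293, np.int64(365))]
```

The side view puts the canister axis near y=-0.311, and it agrees with the top view to a few mm. The fingers straddle it at tip pixels (413,315) and (466,360). I descend with a small correction, then close.

```bash
python3 -m handwheel '[{"tx":-0.0014,"ty":-0.0044,"tz":0.005,"ax":0,"ay":0,"az":-0.4,"jaw":1},{"tx":0,"ty":0,"tz":0.012,"ax":0,"ay":0,"az":0,"jaw":1},{"tx":0,"ty":0,"tz":0.013,"ax":0,"ay":0,"az":0,"jaw":1},{"tx":0,"ty":0,"tz":0.013,"ax":0,"ay":0,"az":0,"jaw":1},{"tx":0,"ty":0,"tz":0.013,"ax":0,"ay":0,"az":0,"jaw":1},{"tx":0,"ty":0,"tz":0.013,"ax":0,"ay":0,"az":0,"jaw":1},{"tx":0,"ty":0,"tz":0.013,"ax":0,"ay":0,"az":0,"jaw":1},{"tx":0,"ty":0,"tz":0.0108,"ax":0,"ay":0,"az":0,"jaw":1},{"tx":0,"ty":0,"tz":0,"ax":0,"ay":0,"az":0,"jaw":1},{"tx":0,"ty":0,"tz":0,"ax":0,"ay":0,"az":0,"jaw":1}]'
python3 -m handwheel '[{"tx":0,"ty":0,"tz":0,"ax":0,"ay":0,"az":0,"jaw":0.4},{"tx":0,"ty":0,"tz":0,"ax":0,"ay":0,"az":0,"jaw":0.2},{"tx":0,"ty":0,"tz":0,"ax":0,"ay":0,"az":0,"jaw":0.1},{"tx":0,"ty":0,"tz":0,"ax":0,"ay":0,"az":0,"jaw":0},{"tx":0,"ty":0,"tz":0,"ax":0,"ay":0,"az":0,"jaw":-0.1},{"tx":0,"ty":0,"tz":0,"ax":0,"ay":0,"az":0,"jaw":-0.2},{"tx":0,"ty":0,"tz":0,"ax":0,"ay":0,"az":0,"jaw":-0.3},{"tx":0,"ty":0,"tz":0,"ax":0,"ay":0,"az":0,"jaw":-0.5},{"tx":0,"ty":0,"tz":0,"ax":0,"ay":0,"az":0,"jaw":-1},{"tx":0,"ty":0,"tz":0,"ax":0,"ay":0,"az":0,"jaw":-1}]' 40
```

```text
time: 8.95
ee_pos: [0.506, -0.3101, 0.0158]
tcp_rot: [180.0, 0.0, -179.1]
wrist_force: [-0.4, -0.6, -0.5]
opening: 0.0853
grasp_force: 0.0
time: 10.2
ee_pos: [0.506, -0.3105, 0.0157]
tcp_rot: [-180.0, 0.0, -179.1]
wrist_force: [0.1, -4.9, 1.8]
opening: 0.0307
grasp_force: 39.5
```

```bash
python3 -m handwheel '[{"tx":0,"ty":0,"tz":0,"ax":0,"ay":0,"az":0,"jaw":-1},{"tx":0,"ty":0,"tz":-0.003,"ax":0,"ay":0,"az":0,"jaw":-1},{"tx":0,"ty":0,"tz":-0.008,"ax":0,"ay":0,"az":0,"jaw":-1},{"tx":0,"ty":0,"tz":-0.015,"ax":0,"ay":0,"az":0,"jaw":-1},{"tx":0,"ty":0,"tz":-0.02,"ax":0,"ay":0,"az":0,"jaw":-1},{"tx":0,"ty":0,"tz":-0.02,"ax":0,"ay":0,"az":0,"jaw":-1},{"tx":0,"ty":0,"tz":-0.02,"ax":0,"ay":0,"az":0,"jaw":-1},{"tx":0,"ty":0,"tz":-0.02,"ax":0,"ay":0,"az":0,"jaw":-1},{"tx":0,"ty":0,"tz":-0.02,"ax":0,"ay":0,"az":0,"jaw":-1},{"tx":0,"ty":0,"tz":0,"ax":0,"ay":0,"az":0,"jaw":-1}]' 70
python3 -c "
from h import *
plan((.5175,-.0525,.14),178.35)"
```

```text
time: 11.45
ee_pos: [0.5066, -0.3103, 0.1438]
tcp_rot: [-179.9, 0.2, -179.1]
wrist_force: [0.3, 0.0, -1.8]
opening: 0.0303
grasp_force: 69.2
t 11.45 pos [ 0.5066 -0.3103  0.1438] rot [-1.7993e+02  1.7000e-01 -1.7905e+02] turn [-0.07  0.17  2.6 ] then shift mm [ -3.5 258.    3.8]
```

```bash
python3 -m handwheel '[{"tx":0,"ty":0.02,"tz":0,"ax":0,"ay":0,"az":0.65,"jaw":-1},{"tx":0,"ty":0.035,"tz":0,"ax":0,"ay":0,"az":0.65,"jaw":-1},{"tx":-0.001,"ty":0.04,"tz":0,"ax":0,"ay":0,"az":0.65,"jaw":-1},{"tx":-0.001,"ty":0.04,"tz":0,"ax":0,"ay":0,"az":0.65,"jaw":-1},{"tx":-0.001,"ty":0.04,"tz":0,"ax":0,"ay":0,"az":0,"jaw":-1},{"tx":0,"ty":0.04,"tz":0,"ax":0,"ay":0,"az":0,"jaw":-1},{"tx":0,"ty":0.03,"tz":0.01,"ax":0,"ay":0,"az":0,"jaw":-1},{"tx":0,"ty":0.013,"tz":0.014,"ax":0,"ay":0,"az":0,"jaw":-1},{"tx":0,"ty":0,"tz":0.01,"ax":0,"ay":0,"az":0,"jaw":-1},{"tx":0,"ty":0,"tz":0,"ax":0,"ay":0,"az":0,"jaw":-1}]'
python3 - <<'E'
from h import *
plan((.5175,-.0525,.02),178.35)
s=snap('side');t=snap('top');np.save('s1.npy',s,allow_pickle=True);np.save('t1.npy',t,allow_pickle=True)
a=cv2.convertScaleAbs(s['color'][170:320,230:400,::-1],alpha=1.8);b=cv2.convertScaleAbs(t['color'][195:310,295:395,::-1],alpha=1.8)
cv2.imwrite('pics/g1.png',np.hstack([cv2.resize(a,None,fx=2.5,fy=3,interpolation=2),cv2.resize(b,(350,450),interpolation=2)]))
E
```

```text
time: 12.7
ee_pos: [0.5122, -0.0528, 0.1063]
tcp_rot: [180.0, -0.1, 178.3]
wrist_force: [-0.3, 0.6, -1.1]
opening: 0.0299
grasp_force: 69.3
t 12.7 pos [ 0.5122 -0.0528  0.1063] rot [ 1.7998e+02 -1.2000e-01  1.7830e+02] turn [ 0.02 -0.12 -0.05] then shift mm [-5.3  0.5 86.3]
```

View pics/g1.png

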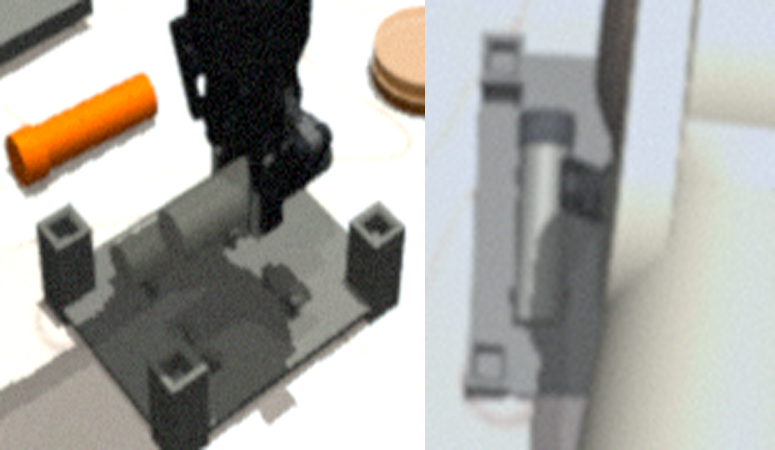

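Run:
```python
from h import *
s=np.load('s1.npy',allow_pickle=True).item()
for p in((185,228),(187,232),(182,226)):
    print(ray(s,230+p[0]/2.5-.3,170+p[1]/3-.3,.1266).round(4))
t0=np.load('top0.npy',allow_pickle=True).item()
a=cv2.convertScaleAbs(s['color'][215:265,280:345,::-1],alpha=3.2,beta=-30);A=cv2.resize(a,None,fx=9,fy=9,interpolation=2)
for x in(.4525,.4565):
    c=np.array([.512-.06,-.0511,.1266]);c[0]=x
    for k in np.linspace(0,2*np.pi,24):
        u,v=proj(s,c+.016*np.array([0,np.cos(k),np.sin(k)]));cv2.circle(A,(int((u-280+.5)*9),int((v-215+.5)*9)),2,(0,0,255)if x<.455 else(255,0,0),-1)
cv2.imwrite('pics/g2.png',A)
```

```text
[ 0.4613 -0.0542  0.1266]
[ 0.4605 -0.0573  0.1266]
[ 0.4608 -0.0518  0.1266]
```

View pics/g2.png

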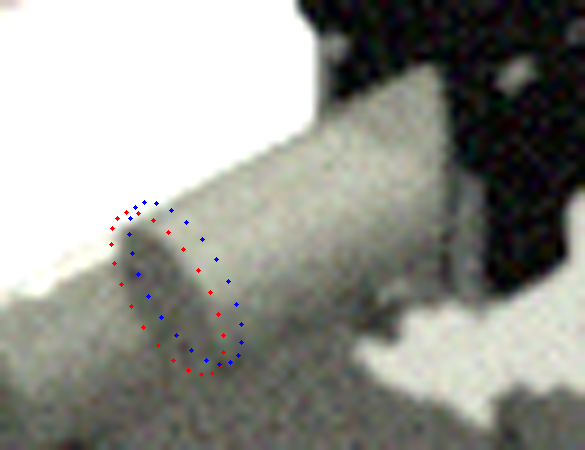

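The held canister's near end face is at about (299,248) in the side view. Both cameras call for about +5.5 mm in x and +1 mm in y. I correct that and lower it.

```bash
python3 -m handwheel '[{"tx":-0.0055,"ty":0.001,"tz":0,"ax":0,"ay":-0.1,"az":0,"jaw":-1},{"tx":0,"ty":0,"tz":0.01,"ax":0,"ay":0,"az":0,"jaw":-1},{"tx":0,"ty":0,"tz":0.015,"ax":0,"ay":0,"az":0,"jaw":-1},{"tx":0,"ty":0,"tz":0.015,"ax":0,"ay":0,"az":0,"jaw":-1},{"tx":0,"ty":0,"tz":0.013,"ax":0,"ay":0,"az":0,"jaw":-1},{"tx":0,"ty":0,"tz":0.01,"ax":0,"ay":0,"az":0,"jaw":-1},{"tx":0,"ty":0,"tz":0.01,"ax":0,"ay":0,"az":0,"jaw":-1},{"tx":0,"ty":0,"tz":0.006,"ax":0,"ay":0,"az":0,"jaw":-1},{"tx":0,"ty":0,"tz":0.004,"ax":0,"ay":0,"az":0,"jaw":-1},{"tx":0,"ty":0,"tz":0,"ax":0,"ay":0,"az":0,"jaw":-1}]'
python3 -c "
from h import *
plan((.5175,-.052,.02),178.35)"
```

```text
time: 14.05
ee_pos: [0.5185, -0.0513, 0.0245]
tcp_rot: [180.0, 0.1, 178.3]
wrist_force: [-0.5, -0.7, -1.0]
opening: 0.0303
grasp_force: 69.3
t 14.05 pos [ 0.5185 -0.0513  0.0245] rot [1.7998e+02 9.0000e-02 1.7833e+02] turn [ 0.02  0.09 -0.02] then shift mm [ 0.9 -0.8  4.5]
```

```bash
python3 -m handwheel '[{"tx":0.0005,"ty":-0.0003,"tz":0.0015,"ax":0,"ay":0,"az":0,"jaw":-1},{"tx":0,"ty":0,"tz":0.001,"ax":0,"ay":0,"az":0,"jaw":-1},{"tx":0,"ty":0,"tz":0.0005,"ax":0,"ay":0,"az":0,"jaw":-1},{"tx":0,"ty":0,"tz":0.0005,"ax":0,"ay":0,"az":0,"jaw":-1},{"tx":0,"ty":0,"tz":0.0005,"ax":0,"ay":0,"az":0,"jaw":-1},{"tx":0,"ty":0,"tz":0.0003,"ax":0,"ay":0,"az":0,"jaw":-1},{"tx":0,"ty":0,"tz":0,"ax":0,"ay":0,"az":0,"jaw":-1},{"tx":0,"ty":0,"tz":0,"ax":0,"ay":0,"az":0,"jaw":-1},{"tx":0,"ty":0,"tz":0,"ax":0,"ay":0,"az":0,"jaw":-1},{"tx":0,"ty":0,"tz":0,"ax":0,"ay":0,"az":0,"jaw":-1}]'
```

```text
time: 15.3
ee_pos: [0.5183, -0.0517, 0.0213]
tcp_rot: [180.0, 0.2, 178.3]
wrist_force: [-3.7, -0.5, 7.9]
opening: 0.0302
grasp_force: 70.1
```

Contact came with almost no lateral force, so the canister is centred in the V. I release it partially, since a full opening would hit the packed canister, and rise.

```bash
python3 -m handwheel '[{"tx":0,"ty":0,"tz":0,"ax":0,"ay":0,"az":0,"jaw":-1},{"tx":0,"ty":0,"tz":0,"ax":0,"ay":0,"az":0,"jaw":-0.25},{"tx":0,"ty":0,"tz":0,"ax":0,"ay":0,"az":0,"jaw":-0.2},{"tx":0,"ty":0,"tz":0,"ax":0,"ay":0,"az":0,"jaw":-0.15},{"tx":0,"ty":0,"tz":0,"ax":0,"ay":0,"az":0,"jaw":-0.1},{"tx":0,"ty":0,"tz":0,"ax":0,"ay":0,"az":0,"jaw":-0.05},{"tx":0,"ty":0,"tz":0,"ax":0,"ay":0,"az":0,"jaw":0},{"tx":0,"ty":0,"tz":0,"ax":0,"ay":0,"az":0,"jaw":0.05},{"tx":0,"ty":0,"tz":0,"ax":0,"ay":0,"az":0,"jaw":0.1},{"tx":0,"ty":0,"tz":0,"ax":0,"ay":0,"az":0,"jaw":0.1}]' 20
python3 -m handwheel '[{"tx":0,"ty":0,"tz":-0.005,"ax":0,"ay":0,"az":0,"jaw":0.1},{"tx":0,"ty":0,"tz":-0.015,"ax":0,"ay":0,"az":0,"jaw":0.1},{"tx":0,"ty":0,"tz":-0.025,"ax":0,"ay":0,"az":0,"jaw":0.1},{"tx":0,"ty":0,"tz":-0.03,"ax":0,"ay":0,"az":0,"jaw":0.1},{"tx":0,"ty":0,"tz":-0.03,"ax":0,"ay":0,"az":0,"jaw":0.1},{"tx":0,"ty":0.02,"tz":-0.02,"ax":0,"ay":0,"az":0,"jaw":0.1},{"tx":0,"ty":0.04,"tz":-0.02,"ax":0,"ay":0,"az":0,"jaw":0.2},{"tx":0,"ty":0.05,"tz":-0.01,"ax":0,"ay":0,"az":0,"jaw":0.2},{"tx":0,"ty":0.05,"tz":0,"ax":0,"ay":0,"az":0,"jaw":0.2},{"tx":0,"ty":0.05,"tz":0,"ax":0,"ay":0,"az":0,"jaw":0.2}]'
python3 - <<'E'
from h import *
plan((.5025,.333,.12),178.4)
s=snap('side');t=snap('top');np.save('s2.npy',s,allow_pickle=True);np.save('t2.npy',t,allow_pickle=True)
a=cv2.convertScaleAbs(s['color'][170:320,230:400,::-1],alpha=1.8);b=cv2.convertScaleAbs(t['color'][195:310,295:395,::-1],alpha=1.8)
cv2.imwrite('pics/g3.png',np.hstack([cv2.resize(a,(408,460),interpolation=2),cv2.resize(b,None,fx=3.9,fy=4,interpolation=2)]))
E
```

```text
time: 16.55
ee_pos: [0.518, -0.0515, 0.0202]
tcp_rot: [180.0, 0.1, 178.3]
wrist_force: [0.3, -0.0, 0.3]
opening: 0.0472
grasp_force: 0.0
time: 17.8
ee_pos: [0.5239, 0.1599, 0.1769]
tcp_rot: [179.9, 0.2, 178.3]
wrist_force: [-0.3, -0.4, -0.7]
opening: 0.0516
grasp_force: 0.0
t 17.8 pos [0.5239 0.1599 0.1769] rot [179.95   0.2  178.33] turn [ 0.05  0.2  -0.07] then shift mm [ 26.2 172.4  56.9]
```

View pics/g3.png

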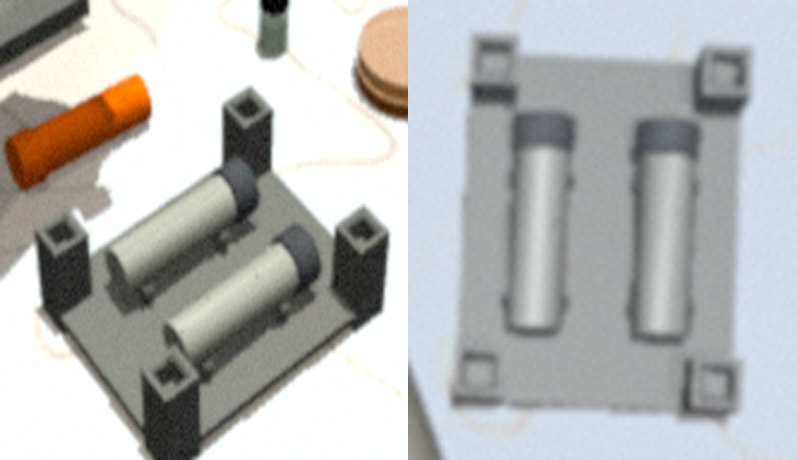

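The canister lies in the free groove with its cap the same way as the packed one: cap top at (667,116) against (543,110) in the crop, which matches the tray's slant. It is level with its neighbour. Now the cover.

```bash
python3 -m handwheel '[{"tx":0.004,"ty":0.025,"tz":0.005,"ax":0,"ay":0.1,"az":0,"jaw":0.5},{"tx":0.004,"ty":0.03,"tz":0.01,"ax":0,"ay":0.1,"az":0,"jaw":0.5},{"tx":0.004,"ty":0.03,"tz":0.01,"ax":0,"ay":0,"az":0,"jaw":0.5},{"tx":0.004,"ty":0.03,"tz":0.01,"ax":0,"ay":0,"az":0,"jaw":0.5},{"tx":0.004,"ty":0.03,"tz":0.01,"ax":0,"ay":0,"az":0,"jaw":0.5},{"tx":0.004,"ty":0.0195,"tz":0.01,"ax":0,"ay":0,"az":0,"jaw":0.5},{"tx":0.002,"ty":0.008,"tz":0.002,"ax":0,"ay":0,"az":0,"jaw":0.5},{"tx":0,"ty":0,"tz":0,"ax":0,"ay":0,"az":0,"jaw":0.5},{"tx":0,"ty":0,"tz":0,"ax":0,"ay":0,"az":0,"jaw":0.5},{"tx":0,"ty":0,"tz":0,"ax":0,"ay":0,"az":0,"jaw":0.5}]'
python3 - <<'E'
from h import *
plan((.5025,.333,.056),178.4)
s=snap('side');t=snap('top');np.save('s3.npy',s,allow_pickle=True)
# socket & cover check
a=cv2.convertScaleAbs(s['color'][90:230,130:290,::-1],alpha=2);A=cv2.resize(a,None,fx=4,fy=4,interpolation=2)
for dx in(-.054,.054):
  for dy in(-.007,.007):
    u,v=proj(s,(.503+dx,.333+dy-.028*dx,.082));cv2.circle(A,(int((u-130+.5)*4),int((v-90+.5)*4)),2,(0,0,255),-1)
cv2.imwrite('pics/g4.png',A)
E
```

```text
time: 19.15
ee_pos: [0.5032, 0.3309, 0.1189]
tcp_rot: [180.0, -0.1, 178.3]
wrist_force: [-0.6, 0.5, -0.1]
opening: 0.0638
grasp_force: 0.0
t 19.15 pos [0.5032 0.3309 0.1189] rot [ 1.7996e+02 -7.0000e-02  1.7828e+02] turn [ 0.04 -0.07 -0.12] then shift mm [ 0.7  2.1 62.9]
```

View pics/g4.png

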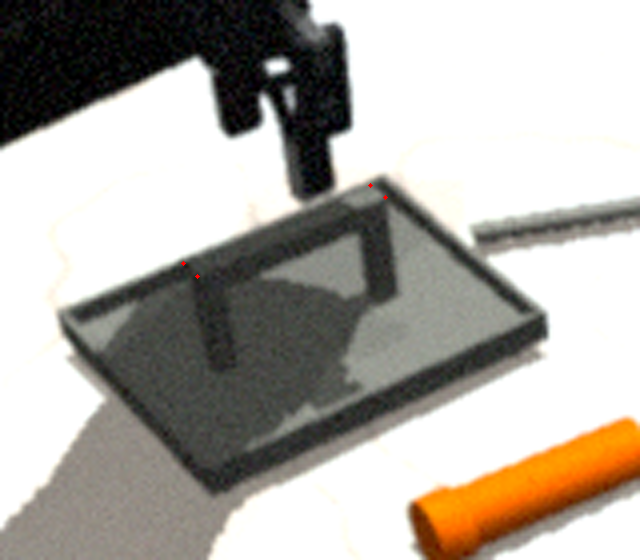

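The fingers straddle the bar, with tips at (240,130) and (312,195) on either side of it, and the predicted bar corners fit. That was the last picture, so the remaining checks are numeric. I descend and grip.

```bash
python3 -m handwheel '[{"tx":0.0005,"ty":0.002,"tz":0.005,"ax":0,"ay":0,"az":-0.1,"jaw":0.5},{"tx":0,"ty":0,"tz":0.01,"ax":0,"ay":0,"az":0,"jaw":0.5},{"tx":0,"ty":0,"tz":0.012,"ax":0,"ay":0,"az":0,"jaw":0.5},{"tx":0,"ty":0,"tz":0.012,"ax":0,"ay":0,"az":0,"jaw":0.5},{"tx":0,"ty":0,"tz":0.012,"ax":0,"ay":0,"az":0,"jaw":0.5},{"tx":0,"ty":0,"tz":0.009,"ax":0,"ay":0,"az":0,"jaw":0.5},{"tx":0,"ty":0,"tz":0.003,"ax":0,"ay":0,"az":0,"jaw":0.5},{"tx":0,"ty":0,"tz":0,"ax":0,"ay":0,"az":0,"jaw":0.5},{"tx":0,"ty":0,"tz":0,"ax":0,"ay":0,"az":0,"jaw":0},{"tx":0,"ty":0,"tz":0,"ax":0,"ay":0,"az":0,"jaw":-0.2}]' 20
python3 -m handwheel '[{"tx":0,"ty":0,"tz":0,"ax":0,"ay":0,"az":0,"jaw":-0.4},{"tx":0,"ty":0,"tz":0,"ax":0,"ay":0,"az":0,"jaw":-0.5},{"tx":0,"ty":0,"tz":0,"ax":0,"ay":0,"az":0,"jaw":-0.6},{"tx":0,"ty":0,"tz":0,"ax":0,"ay":0,"az":0,"jaw":-0.7},{"tx":0,"ty":0,"tz":0,"ax":0,"ay":0,"az":0,"jaw":-1},{"tx":0,"ty":0,"tz":0,"ax":0,"ay":0,"az":0,"jaw":-1},{"tx":0,"ty":0,"tz":0,"ax":0,"ay":0,"az":0,"jaw":-1},{"tx":0,"ty":0,"tz":0,"ax":0,"ay":0,"az":0,"jaw":-1},{"tx":0,"ty":0,"tz":0,"ax":0,"ay":0,"az":0,"jaw":-1},{"tx":0,"ty":0,"tz":0,"ax":0,"ay":0,"az":0,"jaw":-1}]' 90
```

```text
time: 20.5
ee_pos: [0.5025, 0.3337, 0.0559]
tcp_rot: [180.0, -0.1, 178.4]
wrist_force: [1.0, -0.1, -1.0]
opening: 0.0339
grasp_force: 0.0
time: 21.75
ee_pos: [0.5023, 0.3338, 0.0558]
tcp_rot: [179.9, -0.1, 178.4]
wrist_force: [-1.3, 1.6, 5.2]
opening: 0.0125
grasp_force: 88.0
```

Gripped. I lift straight up and check the load and moment, then measure.

```bash
python3 -m handwheel '[{"tx":0,"ty":0,"tz":-0.003,"ax":0,"ay":0,"az":0,"jaw":-1},{"tx":0,"ty":0,"tz":-0.008,"ax":0,"ay":0,"az":0,"jaw":-1},{"tx":0,"ty":0,"tz":-0.015,"ax":0,"ay":0,"az":0,"jaw":-1},{"tx":0,"ty":0,"tz":-0.02,"ax":0,"ay":0,"az":0,"jaw":-1},{"tx":0,"ty":0,"tz":-0.025,"ax":0,"ay":0,"az":0,"jaw":-1},{"tx":0,"ty":0,"tz":-0.025,"ax":0,"ay":0,"az":0,"jaw":-1},{"tx":0,"ty":0,"tz":-0.025,"ax":0,"ay":0,"az":0,"jaw":-1},{"tx":0,"ty":0,"tz":-0.02,"ax":0,"ay":0,"az":0,"jaw":-1},{"tx":0,"ty":0,"tz":-0.01,"ax":0,"ay":0,"az":0,"jaw":-1},{"tx":0,"ty":0,"tz":0,"ax":0,"ay":0,"az":0,"jaw":-1}]' 110
python3 -c "
from h import *
plan((.5185,-.0155,.2),178.35);print(telemetry.get_obs()['torque'])"
```

```text
time: 23.0
ee_pos: [0.5028, 0.3336, 0.2072]
tcp_rot: [179.9, -0.1, 178.4]
wrist_force: [-0.7, -0.2, -3.5]
opening: 0.0123
grasp_force: 107.4
t 23.0 pos [0.5028 0.3336 0.2072] rot [ 1.7994e+02 -5.0000e-02  1.7843e+02] turn [ 0.06 -0.05  0.08] then shift mm [ -25.8 -348.5    7.2]
[0.0160391  0.02469705 0.0690766 ]
```

```bash
python3 -m handwheel '[{"tx":-0.001,"ty":-0.015,"tz":0,"ax":0,"ay":0,"az":0.1,"jaw":-1},{"tx":-0.002,"ty":-0.028,"tz":0,"ax":0,"ay":0,"az":0,"jaw":-1},{"tx":-0.003,"ty":-0.04,"tz":0,"ax":0,"ay":0,"az":0,"jaw":-1},{"tx":-0.003,"ty":-0.045,"tz":0,"ax":0,"ay":0,"az":0,"jaw":-1},{"tx":-0.004,"ty":-0.05,"tz":0,"ax":0,"ay":0,"az":0,"jaw":-1},{"tx":-0.004,"ty":-0.05,"tz":0,"ax":0,"ay":0,"az":0,"jaw":-1},{"tx":-0.003,"ty":-0.045,"tz":0,"ax":0,"ay":0,"az":0,"jaw":-1},{"tx":-0.003,"ty":-0.04,"tz":0,"ax":0,"ay":0,"az":0,"jaw":-1},{"tx":-0.002,"ty":-0.0235,"tz":0,"ax":0,"ay":0,"az":0,"jaw":-1},{"tx":-0.0008,"ty":-0.012,"tz":0,"ax":0,"ay":0,"az":0,"jaw":-1}]'
python3 -m handwheel '[{"tx":0,"ty":0,"tz":0,"ax":0,"ay":0,"az":0,"jaw":-1},{"tx":0,"ty":0,"tz":0,"ax":0,"ay":0,"az":0,"jaw":-1},{"tx":0,"ty":0,"tz":0.008,"ax":0,"ay":0,"az":0,"jaw":-1},{"tx":0,"ty":0,"tz":0.012,"ax":0,"ay":0,"az":0,"jaw":-1},{"tx":0,"ty":0,"tz":0.014,"ax":0,"ay":0,"az":0,"jaw":-1},{"tx":0,"ty":0,"tz":0.014,"ax":0,"ay":0,"az":0,"jaw":-1},{"tx":0,"ty":0,"tz":0.012,"ax":0,"ay":0,"az":0,"jaw":-1},{"tx":0,"ty":0,"tz":0.008,"ax":0,"ay":0,"az":0,"jaw":-1},{"tx":0,"ty":0,"tz":0,"ax":0,"ay":0,"az":0,"jaw":-1},{"tx":0,"ty":0,"tz":0,"ax":0,"ay":0,"az":0,"jaw":-1}]'
python3 - <<'E'
from h import *
plan((.5185,-.0155,.1098),178.35);print(telemetry.get_obs()['torque'])
s=snap('side');t=snap('top');np.save('s4.npy',s,allow_pickle=True);np.save('t4.npy',t,allow_pickle=True)
# rim outline in both views: gradient samples along predicted edges, numeric offset
z=telemetry.get_obs()['ee_pos'];zc=z[2]-.0438+.018;yaw=np.radians(-1.65)
ex=np.array([np.cos(yaw),np.sin(yaw),0]);ey=np.array([-ex[1],ex[0],0]);c=np.array([z[0],z[1],zc])
for nm,cam in(('top',t),('side',s)):
    G=cv2.GaussianBlur(cam['color'],(0,0),.8).astype(np.float32).sum(2)
    for lab,e,n,h,w in(('+x',ex,ey,.1,.08),('-x',-ex,ey,.1,.08),('+y',ey,ex,.08,.1),('-y',-ey,ex,.08,.1)):
        d=np.arange(-.012,.0121,.0005);R_=[]
        for q in np.linspace(-.85,.85,9):
            P=np.array([proj(cam,c+e*(h+k)+n*w*q)for k in d],np.float32)
            v=cv2.remap(G,P[:,0].reshape(1,-1),P[:,1].reshape(1,-1),1)[0];g=np.abs(np.gradient(v));i=g[2:-2].argmax()+2;R_.append((round(d[i]*1000,1),int(g[i])))
        print(nm,lab,R_)
E
```

```text
time: 24.25
ee_pos: [0.5175, -0.0173, 0.2055]
tcp_rot: [180.0, -0.2, 178.2]
wrist_force: [-0.9, 0.0, -3.0]
opening: 0.012
grasp_force: 107.6
time: 25.5
ee_pos: [0.5183, -0.0156, 0.1387]
tcp_rot: [180.0, -0.1, 178.3]
wrist_force: [-0.3, 0.0, -3.1]
opening: 0.0114
grasp_force: 107.6
t 25.5 pos [ 0.5183 -0.0156  0.1387] rot [ 1.7998e+02 -6.0000e-02  1.7833e+02] turn [ 0.02 -0.06 -0.02] then shift mm [-0.2  0.1 28.9]
[ 0.017109   -0.02587095 -0.0053947 ]
top +x [(np.float64(-9.0), 0), (np.float64(8.5), 0), (np.float64(11.0), 0), (np.float64(3.5), 0), (np.float64(-8.0), 0), (np.float64(-10.5), 0), (np.float64(-4.5), 0), (np.float64(-6.0), 1), (np.float64(2.0), 11)]
top -x [(np.float64(-7.5), 0), (np.float64(-8.5), 0), (np.float64(5.0), 0), (np.float64(-4.5), 0), (np.float64(-0.5), 0), (np.float64(-5.0), 0), (np.float64(-0.5), 0), (np.float64(4.5), 1), (np.float64(-3.5), 7)]
top +y [(np.float64(1.5), 9), (np.float64(1.5), 8), (np.float64(0.5), 11), (np.float64(2.5), 9), (np.float64(2.0), 9), (np.float64(1.5), 8), (np.float64(2.0), 9), (np.float64(0.5), 8), (np.float64(0.5), 10)]
top -y [(n
[... 381 characters left out ...]
float64(10.5), 14), (np.float64(-6.0), 6)]
side -x [(np.float64(-1.5), 17), (np.float64(-2.0), 17), (np.float64(-2.5), 6), (np.float64(-2.0), 5), (np.float64(-2.0), 7), (np.float64(-1.0), 6), (np.float64(7.0), 24), (np.float64(6.5), 25), (np.float64(-2.0), 12)]
side +y [(np.float64(-6.5), 11), (np.float64(-7.0), 10), (np.float64(-6.0), 11), (np.float64(-6.0), 11), (np.float64(-6.5), 11), (np.float64(-4.0), 22), (np.float64(8.5), 11), (np.float64(-6.5), 1), (np.float64(10.5), 2)]
side -y [(np.float64(2.5), 15), (np.float64(2.0), 14), (np.float64(2.5), 14), (np.float64(2.0), 15), (np.float64(1.0), 14), (np.float64(2.0), 14), (np.float64(1.5), 14), (np.float64(2.0), 14), (np.float64(11.0), 18)]
```

The offsets in x and y are within about 1–2 mm, inside the ±3 mm socket play. I lower gently and watch the force.

```bash
python3 -m handwheel '[{"tx":0,"ty":-0.0004,"tz":0.004,"ax":0,"ay":0,"az":0,"jaw":-1},{"tx":0,"ty":0,"tz":0.005,"ax":0,"ay":0,"az":0,"jaw":-1},{"tx":0,"ty":0,"tz":0.004,"ax":0,"ay":0,"az":0,"jaw":-1},{"tx":0,"ty":0,"tz":0.002,"ax":0,"ay":0,"az":0,"jaw":-1},{"tx":0,"ty":0,"tz":0.002,"ax":0,"ay":0,"az":0,"jaw":-1},{"tx":0,"ty":0,"tz":0.0015,"ax":0,"ay":0,"az":0,"jaw":-1},{"tx":0,"ty":0,"tz":0.001,"ax":0,"ay":0,"az":0,"jaw":-1},{"tx":0,"ty":0,"tz":0,"ax":0,"ay":0,"az":0,"jaw":-1},{"tx":0,"ty":0,"tz":0,"ax":0,"ay":0,"az":0,"jaw":-1},{"tx":0,"ty":0,"tz":0,"ax":0,"ay":0,"az":0,"jaw":-1}]'
python3 -m handwheel '[{"tx":0,"ty":0,"tz":0.001,"ax":0,"ay":0,"az":0,"jaw":-1},{"tx":0,"ty":0,"tz":0.001,"ax":0,"ay":0,"az":0,"jaw":-1},{"tx":0,"ty":0,"tz":0.001,"ax":0,"ay":0,"az":0,"jaw":-1},{"tx":0,"ty":0,"tz":0.0005,"ax":0,"ay":0,"az":0,"jaw":-1},{"tx":0,"ty":0,"tz":0,"ax":0,"ay":0,"az":0,"jaw":-1},{"tx":0,"ty":0,"tz":0,"ax":0,"ay":0,"az":0,"jaw":-1},{"tx":0,"ty":0,"tz":0,"ax":0,"ay":0,"az":0,"jaw":-1},{"tx":0,"ty":0,"tz":0,"ax":0,"ay":0,"az":0,"jaw":-1},{"tx":0,"ty":0,"tz":0,"ax":0,"ay":0,"az":0,"jaw":-1},{"tx":0,"ty":0,"tz":0,"ax":0,"ay":0,"az":0,"jaw":-1}]'
```

```text
time: 26.85
ee_pos: [0.5181, -0.016, 0.1188]
tcp_rot: [180.0, -0.1, 178.3]
wrist_force: [-0.4, 1.1, -3.2]
opening: 0.0122
grasp_force: 107.6
time: 28.1
ee_pos: [0.518, -0.016, 0.1153]
tcp_rot: [180.0, -0.1, 178.3]
wrist_force: [0.5, -0.0, -2.7]
opening: 0.0122
grasp_force: 107.6
```

Pins are 6 mm in with no contact force. I continue to seat.

```bash
python3 -m handwheel '[{"tx":0,"ty":0,"tz":0.001,"ax":0,"ay":0,"az":0,"jaw":-1},{"tx":0,"ty":0,"tz":0.001,"ax":0,"ay":0,"az":0,"jaw":-1},{"tx":0,"ty":0,"tz":0.001,"ax":0,"ay":0,"az":0,"jaw":-1},{"tx":0,"ty":0,"tz":0.0007,"ax":0,"ay":0,"az":0,"jaw":-1},{"tx":0,"ty":0,"tz":0.0005,"ax":0,"ay":0,"az":0,"jaw":-1},{"tx":0,"ty":0,"tz":0.0005,"ax":0,"ay":0,"az":0,"jaw":-1},{"tx":0,"ty":0,"tz":0.0004,"ax":0,"ay":0,"az":0,"jaw":-1},{"tx":0,"ty":0,"tz":0,"ax":0,"ay":0,"az":0,"jaw":-1},{"tx":0,"ty":0,"tz":0,"ax":0,"ay":0,"az":0,"jaw":-1},{"tx":0,"ty":0,"tz":0,"ax":0,"ay":0,"az":0,"jaw":-1}]'
```

```text
time: 29.35
ee_pos: [0.518, -0.016, 0.1102]
tcp_rot: [180.0, -0.1, 178.3]
wrist_force: [-0.1, 0.7, -4.0]
opening: 0.0121
grasp_force: 107.6
```

```bash
python3 -m handwheel '[{"tx":0,"ty":0,"tz":0.0003,"ax":0,"ay":0,"az":0,"jaw":-1},{"tx":0,"ty":0,"tz":0.0003,"ax":0,"ay":0,"az":0,"jaw":-1},{"tx":0,"ty":0,"tz":0.0003,"ax":0,"ay":0,"az":0,"jaw":-1},{"tx":0,"ty":0,"tz":0,"ax":0,"ay":0,"az":0,"jaw":-1},{"tx":0,"ty":0,"tz":0,"ax":0,"ay":0,"az":0,"jaw":-1},{"tx":0,"ty":0,"tz":0,"ax":0,"ay":0,"az":0,"jaw":-1},{"tx":0,"ty":0,"tz":0,"ax":0,"ay":0,"az":0,"jaw":-1},{"tx":0,"ty":0,"tz":0,"ax":0,"ay":0,"az":0,"jaw":-1},{"tx":0,"ty":0,"tz":0,"ax":0,"ay":0,"az":0,"jaw":-1},{"tx":0,"ty":0,"tz":0,"ax":0,"ay":0,"az":0,"jaw":-1}]'
```

```text
time: 30.6
ee_pos: [0.5181, -0.016, 0.1098]
tcp_rot: [180.0, -0.1, 178.3]
wrist_force: [-3.5, -0.7, 5.8]
opening: 0.0117
grasp_force: 108.7
```

Contact is exactly at the seated height of 0.1098. I release and rise.

```bash
python3 -m handwheel '[{"tx":0,"ty":0,"tz":0,"ax":0,"ay":0,"az":0,"jaw":-1},{"tx":0,"ty":0,"tz":0,"ax":0,"ay":0,"az":0,"jaw":-1},{"tx":0,"ty":0,"tz":0,"ax":0,"ay":0,"az":0,"jaw":-0.6},{"tx":0,"ty":0,"tz":0,"ax":0,"ay":0,"az":0,"jaw":-0.4},{"tx":0,"ty":0,"tz":0,"ax":0,"ay":0,"az":0,"jaw":-0.2},{"tx":0,"ty":0,"tz":0,"ax":0,"ay":0,"az":0,"jaw":0},{"tx":0,"ty":0,"tz":0,"ax":0,"ay":0,"az":0,"jaw":0.2},{"tx":0,"ty":0,"tz":0,"ax":0,"ay":0,"az":0,"jaw":0.3},{"tx":0,"ty":0,"tz":0,"ax":0,"ay":0,"az":0,"jaw":0.3},{"tx":0,"ty":0,"tz":0,"ax":0,"ay":0,"az":0,"jaw":0.3}]' 20
python3 -m handwheel '[{"tx":0,"ty":0,"tz":-0.005,"ax":0,"ay":0,"az":0,"jaw":0.3},{"tx":0,"ty":0,"tz":-0.015,"ax":0,"ay":0,"az":0,"jaw":0.3},{"tx":0,"ty":0,"tz":-0.02,"ax":0,"ay":0,"az":0,"jaw":0.3},{"tx":0,"ty":0,"tz":-0.025,"ax":0,"ay":0,"az":0,"jaw":0.3},{"tx":0,"ty":0,"tz":-0.025,"ax":0,"ay":0,"az":0,"jaw":0.3},{"tx":0,"ty":0.03,"tz":-0.02,"ax":0,"ay":0,"az":0,"jaw":0.3},{"tx":0.01,"ty":0.045,"tz":0,"ax":0,"ay":0,"az":0,"jaw":0.3},{"tx":0.01,"ty":0.05,"tz":0,"ax":0,"ay":0,"az":0,"jaw":0.3},{"tx":0.01,"ty":0.05,"tz":0,"ax":0,"ay":0,"az":0,"jaw":0.3},{"tx":0.01,"ty":0.04,"tz":0,"ax":0,"ay":0,"az":0,"jaw":0.3}]'
python3 -m handwheel '[{"tx":0.01,"ty":0.04,"tz":0,"ax":0,"ay":0,"az":0,"jaw":0.3},{"tx":0.01,"ty":0.03,"tz":0,"ax":0,"ay":0,"az":0,"jaw":0.3},{"tx":0,"ty":0.02,"tz":0,"ax":0,"ay":0,"az":0,"jaw":0.3},{"tx":0,"ty":0,"tz":0,"ax":0,"ay":0,"az":0,"jaw":0.3},{"tx":0,"ty":0,"tz":0,"ax":0,"ay":0,"az":0,"jaw":0.3},{"tx":0,"ty":0,"tz":0,"ax":0,"ay":0,"az":0,"jaw":0.3},{"tx":0,"ty":0,"tz":0,"ax":0,"ay":0,"az":0,"jaw":0.3},{"tx":0,"ty":0,"tz":0,"ax":0,"ay":0,"az":0,"jaw":0.3},{"tx":0,"ty":0,"tz":0,"ax":0,"ay":0,"az":0,"jaw":0.3},{"tx":0,"ty":0,"tz":0,"ax":0,"ay":0,"az":0,"jaw":0.3}]'
python3 - <<'E'
from h import *
t=snap('top');s=snap('side')
yaw=np.radians(-1.65);ex=np.array([np.cos(yaw),np.sin(yaw),0]);ey=np.array([-ex[1],ex[0],0]);c=np.array([.5185,-.016,.084])
for nm,cam in(('top',t),('side',s)):
    G=cv2.GaussianBlur(cam['color'],(0,0),.8).astype(np.float32).sum(2)
    for lab,e,n,h,w in(('+x',ex,ey,.1,.08),('-x',-ex,ey,.1,.08),('+y',ey,ex,.08,.1),('-y',-ey,ex,.08,.1)):
        d=np.arange(-.012,.0121,.0005);o=[]
        for q in np.linspace(-.85,.85,9):
            P=np.array([proj(cam,c+e*(h+k)+n*w*q)for k in d],np.float32)
            v=cv2.remap(G,P[:,0].reshape(1,-1),P[:,1].reshape(1,-1),1)[0];g=np.abs(np.gradient(v));o.append(float(d[g[2:-2].argmax()+2]*1000))
        print(nm,lab,o)
E
```

```text
time: 31.85
ee_pos: [0.518, -0.0159, 0.1092]
tcp_rot: [180.0, -0.1, 178.3]
wrist_force: [-0.5, 0.3, 0.1]
opening: 0.0555
grasp_force: 0.0
time: 33.1
ee_pos: [0.4841, 0.2019, 0.2207]
tcp_rot: [179.9, -0.0, 178.4]
wrist_force: [0.4, 0.3, -0.4]
opening: 0.0558
grasp_force: 0.0
time: 34.35
ee_pos: [0.4671, 0.2906, 0.2195]
tcp_rot: [180.0, -0.1, 178.3]
wrist_force: [-0.1, 0.6, -0.6]
opening: 0.0554
grasp_force: 0.0
top +x [0.5000000000000109, 1.0000000000000113, 1.0000000000000113, 1.0000000000000113, 1.0000000000000113, 0.5000000000000109, 1.0000000000000113, 1.0000000000000113, -0.49999999999999]
top -x [5.000000000000015, 6.000000000000016, 8.000000000000018, 6.000000000000016, 7.500000000000017, 6.500000000000016, 4.000000000000014, 5.000000000000015, 3.5000000000000133]
top +y [0.5000000000000109, 2.000000000000012, 1.5000000000000118, 2.000000000000012, 2.5000000000000124, 2.000000000000012, 0.5000000000000109, 1.5000000000000118, 1.0000000000000113]
top -y [-3.9999999999999933, -2.499999999999992, -2.9999999999999925, -3.499999999999993, -1.9999999999999913, -1.9999999999999913, -2.499999999999992, -2.9999999999999925, -1.9999999999999913]
side +x [1.0408340855860843e-14, 1.0408340855860843e-14, -0.49999999999999, -1.499999999999991, 1.0408340855860843e-14, 0.5000000000000109, -0.9999999999999905, 0.5000000000000109, 1.0408340855860843e-14]
side -x [-1.499999999999991, -0.49999999999999, -0.9999999999999905, -0.9999999999999905, -0.9999999999999905, -0.9999999999999905, -0.9999999999999905, 11.00000000000002, 4.000000000000014]
side +y [-5.499999999999995, -5.999999999999995, -5.499999999999995, -5.499999999999995, -6.499999999999996, -2.9999999999999925, -3.9999999999999933, -4.499999999999994, -2.9999999999999925]
side -y [2.000000000000012, 1.5000000000000118, 2.000000000000012, 1.5000000000000118, 2.000000000000012, 1.5000000000000118, 1.5000000000000118, 2.5000000000000124, 2.000000000000012]
```

The cover's rim edges fit the seated height uniformly along the sides, so it is level. I hand in.

```bash
python3 -c "
from h import *
print(workorder.job_done())"
```

```text
the job is handed in; nothing more can be done
None
```

The job is handed in at about 34 s: the canister is in the free groove with its cap matching the packed one, and the cover measured level at its seated height, so the pins should be fully down (the pins themselves were not seen).

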